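# Seat a prism in its three-point mount and close the clip

## Robot

A 6-joint arm with a two-finger parallel gripper is mounted at the origin on the work surface. World frame = base frame: x ahead of the robot, y to its left, z up, the work surface at z = 0. Lengths are in m, angles in rad, forces in N, time in s.
With the tool pointing down it reaches from about 0.225 to 0.875 m from the base axis. Payload 3.4 kg.
Tool frame: the origin (TCP) lies midway between the tips of the shut fingers; the grasp point (between the pads) lies 19 mm behind it; x points along the fingers, y is the direction in which the jaws open and shut, and the axes are right-handed (so a half turn about x gives the same grasp; the last joint's range is limited). The gripper opens to 85 mm and grips with 20 to 120 N. Pads are 22 mm wide; open, the fingers measure 114 mm over their backs; the gripper's body (76 mm by 85 mm) begins 54 mm behind the grasp point. The pads swing forward as they close: fully open they stand 13 mm farther back than shut.
Start: joints at [1.033, 0.276, 1.505, -0, 1.361, -0.121], TCP at [0.233, 0.526, 0.195] pointing down, gripper open.
Joint ranges: [-2.89, 2.89], [-0.75, 2.08], [0.22, 2.7], [-1.18, 4.32], [0.11, 2.71], [-2.7, 2.7]. Speed limits (rad/s): [2.57, 2.57, 3.14, 3.14, 3.14, 3.14].

## Interface

Orientations are given as a unit quaternion [w, x, y, z].
In Python, from rig import manip, get_image, get_calibration, ticket gives the robot as it stands. The module is installed in compiled form; this text tells all that it offers.
- The arm moves only by the tool arm_command, never from a script. Its argument "series" is text: rows parted by semicolons, each of 7 numbers parted by spaces: the shift along the tool's x, y, z in units of 0.1 m (1.0 is 0.1 m), then the turn, a rotation vector about the tool's x, y, z in units of pi rad (1.0 is pi rad), then the opening, from -1 (shut) to 1 (fully open), so that 0 is half open. In form: tx ty tz rx ry rz claw; .... A call has 1 to 12 rows; each row shifts and turns the commanded pose from where the row before left it, along the tool's axes as they then stand; what a row does not reach is not made up. A row lasts 1/12 s, in which the tool goes at most 41.7 mm and 7.16 degrees, less where a joint would pass 70% of its speed; a pose out of reach is approached as far as the arm can. A call with a number of a shift or a turn outside -1 to 1 is refused whole. A call with a gripper value outside its range is refused whole. The fingers move at their own pace and stop on an object; "squeeze" is the grip in N (left out, the last holds). Time passes only in rows, so rows that do not move let the fingers close. It gives the time, the measured TCP pose, the force and the opening at its end, in the units of the state.
- manip.get_state(): the state, without advancing time (a new reading comes with each control period).
- get_image(name): name is "scene" or "top" or "wrist"; returns the picture (480x640x3 uint8, red, green, blue); there is no depth.
- get_calibration(name): a dict with "fx", "fy", "cx", "cy" (pixels), "cam_to_world" (4x4, takes a point from camera to world coordinates); the wrist camera has in their place "tool_from_camera" (4x4, takes a point from camera to tool coordinates, whose origin is the TCP and whose axes are the tool frame's). Camera axes: x right, y down, z forward; pixel columns grow to the right and rows downward; lengths in m; the calibration is good to about 2 mm. The wrist camera is an equidistant fisheye: a pixel r from the principal point sees the ray r / f radians off the axis. A picture is of the moment at which its call begins: read the wrist's pose just before it. get_calibration takes no time and is no camera call.
- ticket.sign_off(): hands the job in, once; it reports no verdict.
The state is a dict: "clock": time; "qpos": joint angles; "qd": joint speeds; "effort": joint torques, N m; "position": TCP position; "ee_rot": TCP orientation; "contact_force": force on the tool from outside, world axes, zero at the start; "moment": the same for the moment, N m; "width": finger opening in m.
Only numpy, scipy, OpenCV 4.12 (cv2) and the standard library are available. Lean on these libraries where they do the work, as an engineer would, in place of code of your own. Each camera call takes 0.05 s, during which the arm holds its last target. There are 200 camera calls.

## Task

Move the prism from its blue tray to the white three-point mount and seat it so that all three ball feet are fully home in their grooves and it sits level and cannot rock, its red dot over the groove nearest the mount's red block (up to a tenth of a turn counter-clockwise of the block: feel for it by turning the prism under light pressure until it drops). Let go of it, then swing the brass clip fully shut over the plate's rim. Be gentle with the prism, keep it upright, and leave the other things where they are.

Things in the scene. Friction and masses are not known exactly. Their poses are not given: they have to be found in the camera images.
- optic: Prism, about 220 g: a round dark plate, 92 mm across, 8 mm thick, with an upright black holder on its centre (32 mm along x, 26 mm along y, top 48 mm above the origin) holding a 45 degree glass; grip it across the 26 mm. Origin: centre of the plate's underside; z up; x to the plate's red dot. Three steel ball feet, 8 mm across, reach 5 mm below the underside, 36 mm from the axis. Starts on the tray.
- optic_dot (a point): Red dot of the optic: on its x, 42 mm from its axis, on top of the plate.
- foot_a (a point): Centre of the ball foot under the red dot (optic x 36 mm, z -1 mm).
- foot_b (a point): Centre of the ball foot 120 degrees counter-clockwise of the red dot (z -1 mm).
- foot_c (a point): Centre of the ball foot 240 degrees counter-clockwise of the red dot (z -1 mm).
- tray: Fixed blue square tray, 130 mm, floor 4 mm thick, rim 9 mm high. Origin: centre of its underside.
- mount: Fixed white round three-point mount, 108 mm across (foot 124 mm), with a grooved metal seat ring on top. Origin: centre of its underside on the bench, z up; x to the red block on its side. With its feet on the ring's flats the optic's origin is 45 mm above this origin; with all three feet in the grooves it is about 2.8 mm lower, at 42.2 mm.
- seat_top (a point): On the mount's axis, 40 mm up, level with the seat ring's flats (24 to 50 mm from the axis). Three radial V grooves, 120 degrees apart, 9 mm wide at the top, 90 degree V. They lie counter-clockwise of the mount's x by an unmeasured 10 to 34 degrees (and +120, +240). Turning the optic does not turn the ring. The ring is sprung: gives from about 6 N, then 1.5 N per mm, hard stop after 8 mm.
- mount_dot (a point): On the mount's x, 42 mm from its axis, 40 mm up: where the optic's dot is set before turning (the mount's red block is just outside).
- clip (a joint): Brass clip, upright pivot 64 mm from the mount's axis along the mount's -y; rad: 0 = shut (stop; arm over the plate's rim, tail straight out along -y), 1.15 to 1.45 open as found, growing counter-clockwise from above. Stays where left, about 1 N at the knob. Its arm, 52 to 58 mm above the bench, clears a seated plate by 1.6 mm and bumps into one that is not down.
- clip_knob (a point): Top centre of the clip's upright black knob, 12 mm across, standing 31 mm clear of the tail; its top is 89 mm above the bench. At joint angle t it is at mount x = 38 sin t, y = -64 - 38 cos t (mm).
- oil: Small yellow oil bottle, 32 mm in diameter, 75 mm high; leave alone. Origin: centre of its underside.
- cleaner: White bottle with a red cap, 38 mm in diameter, 100 mm high; leave alone. Origin: underside.
- objective: Steel microscope objective standing, 28 mm in diameter, 48 mm high; leave alone. Origin: underside.
- driver: Screwdriver, 150 mm long, lying; leave alone.
- slidebox: Green slide box 85 x 100 x 32 mm; leave alone. Origin: underside.
- dish: Flat glass dish 90 mm in diameter, 16 mm high; leave alone. Origin: underside.
- mouse: Black computer mouse, 100 x 58 x 34 mm; leave alone. Origin: underside.
Mind the look-alikes: they are no part of the job. Leave any purple look-alike of the mount alone.

How it is judged:
By the outcome, as a careful person would: the job done as asked, in the order asked, and still so for the second after the job is handed in, with the robot touching nothing.
It also fails if it takes over 64 s, if anything falls off the work surface, if the arm or the gripper's body presses on something with over 40 N, if the wrist force passes 120 N, or if a joint passes its speed limit or range.

## Working session

There is one attempt and no reset: what is moved stays moved. The work goes in short steps, Python scripts to look and compute and a tool call to move; the robot and the scene stay as the last step left them, time stands still between calls to the robot, and variables do not carry over. Pictures are saved under pics/ and viewed, about 8 in all and at most 12, crops included, and the job is handed in when it is done.

Besides the shell and the picture viewer there is one more tool, called after ">>>" as a command line: name --argument value ..., lists and objects as JSON in quotes. arm_command: Moves the arm, as the interface text tells. Shifts and turns lie within -1 to 1; 1 stands for 0.1 m of shift or pi rad of turn. Its arguments: {"type":"object","properties":{"series":{"type":"string"},"squeeze":{"type":"number"}},"required":["series"]}

```bash
mkdir -p pics; cat > h.py <<'E'
import numpy as np, cv2
from rig import manip, get_image, get_calibration, ticket
from scipy.spatial.transform import Rotation as R
def snap(n,f):
    s=manip.get_state(); im=get_image(n); cv2.imwrite('pics/'+f,im[:,:,::-1]); return s,im
def ray(n,u,v,s=None):
    c=get_calibration(n)
    if n!='wrist':
        T=np.array(c['cam_to_world']); d=np.array([(u-c['cx'])/c['fx'],(v-c['cy'])/c['fy'],1])
    else:
        a=(u-c['cx'])/c['fx'];b=(v-c['cy'])/c['fy'];r=np.hypot(a,b)+1e-12
        d=np.array([a/r*np.sin(r),b/r*np.sin(r),np.cos(r)])
        w,x,y,z=s['ee_rot'];P=np.eye(4);P[:3,:3]=R.from_quat([x,y,z,w]).as_matrix();P[:3,3]=s['position']
        T=P@np.array(c['tool_from_camera'])
    return T[:3,3],T[:3,:3]@d
def at(n,u,v,z,s=None):
    o,d=ray(n,u,v,s); return o+d*(z-o[2])/d[2]
E
python3 - <<'E'
from h import *
s,_=snap('top','top1.png');snap('scene','scene1.png')
print(s); 
for n in('top','scene','wrist'):print(n,get_calibration(n))
print(R.from_quat(np.roll(s['ee_rot'],-1)).as_matrix().round(3))
E
```

```text
{'clock': 0.0, 'qpos': array([ 1.03299209e+00,  2.76598681e-01,  1.50612578e+00,  1.99124019e-05,
        1.36074549e+00, -1.20978258e-01]), 'qd': array([-0.00092034,  0.00151906, -0.00049797,  0.00028509,  0.00020428,
        0.00012202]), 'effort': array([ 3.46198767e-04, -4.16781414e+01, -2.45811886e+01, -4.69766983e-04,
        1.11128765e-02, -4.69975674e-06]), 'position': array([0.23246741, 0.52524806, 0.19424064]), 'ee_rot': array([ 0.69158354,  0.14568126,  0.69202595, -0.14693288]), 'contact_force': array([ 0.14261231,  0.75494516, -0.15581498]), 'moment': array([0.01331818, 0.01186014, 0.04327036]), 'width': 0.08532845910508396}
top {'fx': 620.1528225560569, 'fy': 620.1528225560569, 'cx': 330.3788289548786, 'cy': 242.70843218375654, 'cam_to_world': array([[ 0.02962601, -0.99800625,  0.05572983,  0.44945831],
       [-0.99949379, -0.02893114,  0.01323451,  0.0106735 ],
       [-0.0115958 , -0.05609371, -0.99835817,  1.46493424],
       [ 0.        ,  0.        ,  0.        ,  1.        ]])}
scene {'fx': 568.9591709215997, 'fy': 568.9591709215997, 'cx': 313.4341386945563, 'cy': 235.124280530419, 'cam_to_world': array([[-0.21810502,  0.60877746, -0.7627714 ,  1.45479083],
       [ 0.97591356,  0.13221735, -0.17352605,  0.22113235],
       [-0.00478713, -0.78224586, -0.62295145,  0.82405379],
       [ 0.        ,  0.        ,  0.        ,  1.        ]])}
wrist {'fx': 371.64829954431775, 'fy': 371.64829954431775, 'cx': 319.7225480627445, 'cy': 234.43137489956808, 'tool_from_camera': array([[-6.05090329e-04, -2.87230316e-01,  9.57861357e-01,
        -1.78769754e-01],
       [ 9.99999778e-01,  9.20213658e-05,  6.59303683e-04,
         8.90785844e-04],
       [-2.77515716e-04,  9.57861544e-01,  2.87230197e-01,
        -7.17444266e-02],
       [ 0.00000000e+00,  0.00000000e+00,  0.00000000e+00,
         1.00000000e+00]])}
[[-0.001  0.405  0.914]
 [-0.002  0.914 -0.405]
 [-1.    -0.002 -0.   ]]
```

View pics/top1.png

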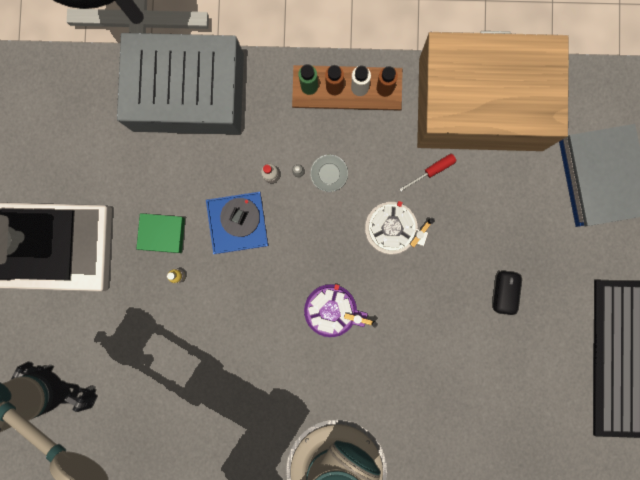

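View pics/scene1.png

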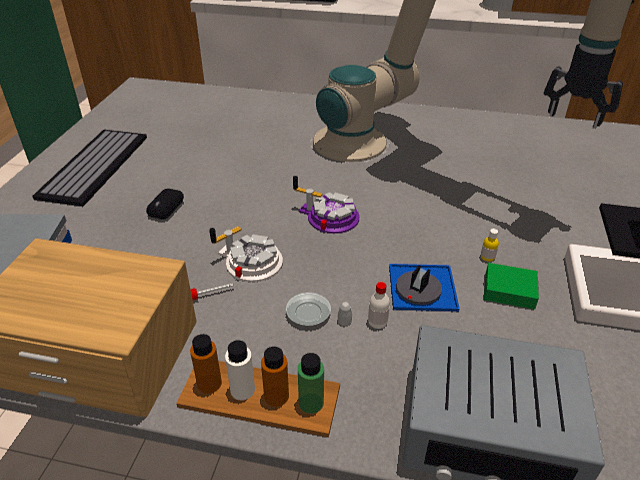

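Top view: prism plate at about (240,217), with its red dot near (248,202). The white mount is at (392,227), its red block at (400,204) and the clip knob near (431,220). The purple decoy at (330,310) is to be avoided.

```bash
python3 - <<'E'
from h import *
for k,u,v,z in [('optic',240,217,.017),('dot',248,202,.017),('mount',392,227,.04),('blk',400,204,.035),('knob',431,220,.089),('tray',238,223,.009)]:
    print(k,at('top',u,v,z).round(4))
im=cv2.imread('pics/top1.png')
a=cv2.resize(im[185:260,200:275],(400,400),interpolation=cv2.INTER_CUBIC)
b=cv2.resize(im[190:265,360:435],(400,400),interpolation=cv2.INTER_CUBIC)
cv2.imwrite('pics/crop1.png',np.hstack([a,b]))
E
```

```text
optic [0.5846 0.2438 0.017 ]
dot [0.6205 0.2263 0.017 ]
mount [ 0.5693 -0.1112  0.04  ]
blk [ 0.6236 -0.1288  0.035 ]
knob [ 0.5833 -0.1932  0.089 ]
tray [0.571  0.2493 0.009 ]
```

View pics/crop1.png

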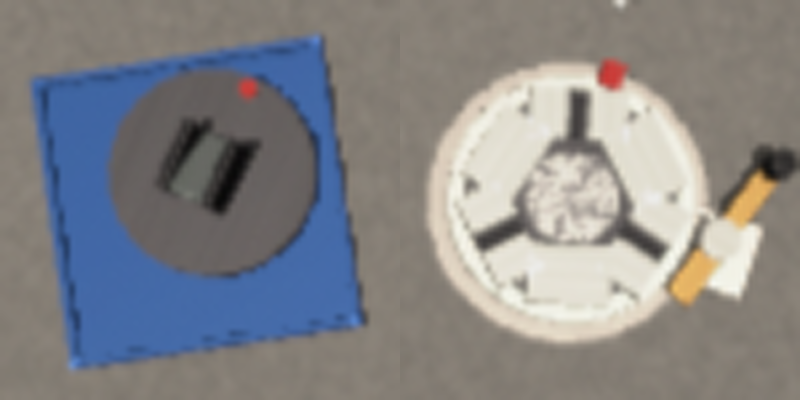

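The crop shows the prism's disc centre at about top pixel (240.1,217.3) and its dot at (246.7,201.7). The mount's ring centre is at about (392.4,226.8). One groove points to about (394,212), roughly 13° counter-clockwise of the red block at (400,204). The current tool yaw already nearly matches the prism, so I'll go over it.

>>> arm_command --series "0 -0.095 0.36 0 0 0 1;0 -0.095 0.36 0 0 0 1;0 -0.095 0.36 0 0 0 1;0 -0.095 0.36 0 0 0 1;0 -0.095 0.36 0 0 0 1;0 -0.095 0.36 0 0 0 1;0 -0.095 0.36 0 0 0 1;0 -0.095 0.36 0 0 0 1;0 -0.095 0.36 0 0 0 1;0 -0.095 0.36 0 0 0 1;0 -0.095 0.36 0 0 0 1;0 -0.095 0.36 0 0 0 1" --squeeze 30

```text
clock: 1.1
position: [0.5826, 0.2452, 0.1946]
ee_rot: [0.691, 0.146, 0.692, -0.146]
contact_force: [0.4, 0.0, 0.1]
width: 0.0854
```

```bash
python3 - <<'E'
from h import *
s,_=snap('wrist','w1.png');print(s['clock'],s['position'],R.from_quat(np.roll(s['ee_rot'],-1)).as_matrix().round(3))
E
```

```text
1.1 [0.58255621 0.245162   0.1946218 ] [[-0.001  0.405  0.914]
 [-0.     0.914 -0.405]
 [-1.    -0.    -0.001]]
```

View pics/w1.png

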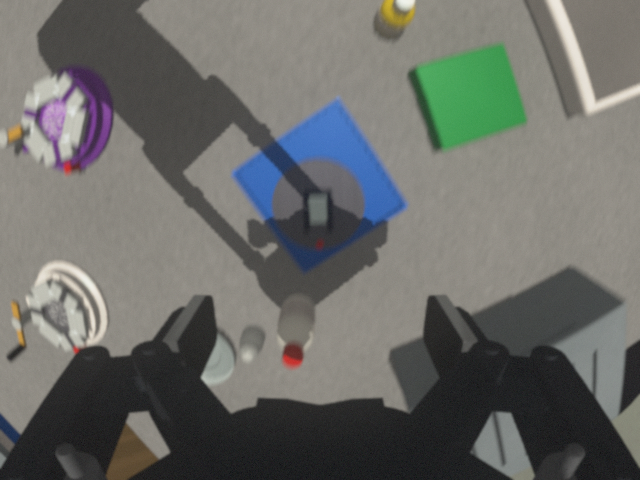

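The prism plate centre is at (318,203), the dot at (320,244) and the cleaner cap at (292,356).

```bash
python3 - <<'E'
from h import *
s=manip.get_state()
im=cv2.imread('pics/w1.png').astype(int)
def blob(m,u0,u1,v0,v1):
    v,u=np.nonzero(m[v0:v1,u0:u1]);return u.mean()+u0,v.mean()+v0,len(u)
red=(im[:,:,2]>1.6*im[:,:,1])&(im[:,:,2]>1.6*im[:,:,0])&(im[:,:,2]>50)
d=blob(red,305,335,235,255);print(d)
dark=im[150:260,260:380]
P=lambda u,v,z:at('wrist',u,v,z,s)
D=P(*d[:2],.017)
C=P(318,203,.017);print('dot',D,'centre',C,np.linalg.norm(D-C))
H=P(318,209,.057);print('holdertop',H)
print('yaw',np.degrees(np.arctan2(*(D-C)[1::-1])))
print('cap',P(292,356,.1),at('top',270,169,.1),'mountblk',P(77,350,.035))
Rm=R.from_quat(np.roll(s['ee_rot'],-1)).as_matrix()
for X in(C,D,P(292,356,.1)):print((Rm.T@(X-s['position'])).round(4))
E
```

```text
(np.float64(319.4054054054054), np.float64(243.32432432432432), 37)
dot [0.63145593 0.22143547 0.017     ] centre [0.5930072  0.23715198 0.017     ] 0.04153688886938656
holdertop [0.59004752 0.23875639 0.057     ]
yaw -22.233044564130353
cap [0.69301294 0.1673624  0.1       ] [0.68572485 0.16773795 0.1       ] mountblk [ 0.63287993 -0.1284868   0.035     ]
[ 0.1771 -0.0005  0.0029]
[0.1774 0.0008 0.0444]
[ 0.095  -0.0236  0.1233]
```

```bash
python3 - <<'E'
from h import *
s=manip.get_state();print(s['clock'],s['position'],s['qd'].round(3))
E
```

```text
1.15 [0.58954669 0.23977027 0.19403807] [ 0.047 -0.021  0.051  0.028 -0.008  0.111]
```

>>> arm_command --series "0.2 0 0 0 0 0 1;0.2 0 0 0 0 0 1;0.2 0 0 0 0 0 1;0.1 0 0 0 0 0 1;0 0 0 0 0 0 1;0 0 0 0 0 0 1"

```text
clock: 1.65
position: [0.5814, 0.2468, 0.1248]
ee_rot: [0.692, 0.146, 0.692, -0.146]
contact_force: [-0.3, -0.1, 0.1]
width: 0.0856
```

```bash
python3 - <<'E'
from h import *
s,_=snap('wrist','w2.png');print(s['clock'],s['position'],R.from_quat(np.roll(s['ee_rot'],-1)).as_matrix().round(3),s['qd'].round(3))
print(manip.get_state()['position'],s['contact_force'])
import json;json.dump({k:np.array(v).tolist() for k,v in s.items()},open('w2.json','w'))
E
```

```text
1.65 [0.58137081 0.24681808 0.12482196] [[-0.001  0.405  0.914]
 [-0.     0.914 -0.405]
 [-1.    -0.001 -0.001]] [ 0.003 -0.02  -0.034  0.001  0.001 -0.001]
[0.58212894 0.24705912 0.12581893] [-0.27704097 -0.13541977  0.11388949]
```

View pics/w2.png

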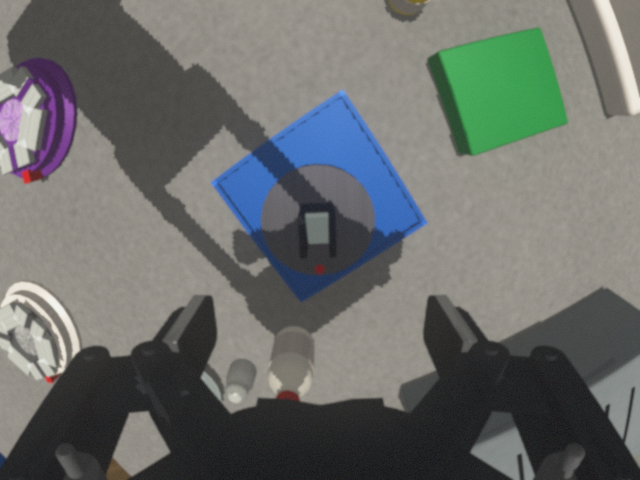

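Plate centre (318.5,219), dot (319.5,269), holder sides upright in the view (x 300 to 335).

```bash
python3 - <<'E'
from h import *
import json
s={k:np.array(v) for k,v in json.load(open('w2.json')).items()}
Rm=R.from_quat(np.roll(s['ee_rot'],-1)).as_matrix()
for n,u,v,z in[('C',318.5,219,.017),('D',319.5,269.5,.017),('plateL',261,219,.017),('plateR',376,219,.017),('top',318,164,.017),('bot',318,277,.017),('holdtopfar',317,211,.057)]:
    X=at('wrist',u,v,z,s);print(n,X.round(4),(Rm.T@(X-s['position'])).round(4))
E
```

```text
C [0.5826 0.2463 0.017 ] [1.078e-01 1.000e-04 1.400e-03]
D [0.6224 0.2296 0.017 ] [0.1078 0.0009 0.0446]
plateL [0.5638 0.2042 0.017 ] [ 0.1078 -0.046   0.0013]
plateR [0.6011 0.2885 0.017 ] [0.1078 0.0462 0.0013]
top [0.5423 0.2637 0.017 ] [ 0.1079 -0.0003 -0.0425]
bot [0.6281 0.2257 0.017 ] [ 0.1078 -0.0003  0.0514]
holdtopfar [0.5678 0.2519 0.057 ] [ 0.0678 -0.0008 -0.0145]
```

>>> arm_command --series "0.25 0 0.03 0 0 0 1;0.25 0 0 0 0 0 1;0.25 0 0 0 0 0 1;0.15 0 0 0 0 0 1;0.1 0 0 0 0 0 1;0 0 0 0 0 0 0.2;0 0 0 0 0 0 -0.4;0 0 0 0 0 0 -1;0 0 0 0 0 0 -1;0 0 0 0 0 0 -1;0 0 0 0 0 0 -1;0 0 0 0 0 0 -1" --squeeze 30

```text
clock: 2.7
position: [0.5847, 0.2456, 0.0257]
ee_rot: [0.692, 0.147, 0.691, -0.146]
contact_force: [0.5, 0.2, -0.2]
width: 0.0005
```

```bash
python3 - <<'E'
from h import *
s,_=snap('wrist','w3.png');print(s['position'],s['width'],s['contact_force'])
snap('scene','scene2.png');snap('top','top2.png')
a=cv2.imread('pics/scene2.png')[220:360,350:510];b=cv2.imread('pics/w3.png')[90:480,140:500]
cv2.imwrite('pics/c3.png',np.hstack([cv2.resize(a,(420,400),interpolation=cv2.INTER_CUBIC),cv2.resize(b,(370,400))]))
E
```

```text
[0.58472126 0.24557847 0.02571069] 0.00045060229994647996 [ 0.5099453   0.2346418  -0.20198122]
```

View pics/c3.png

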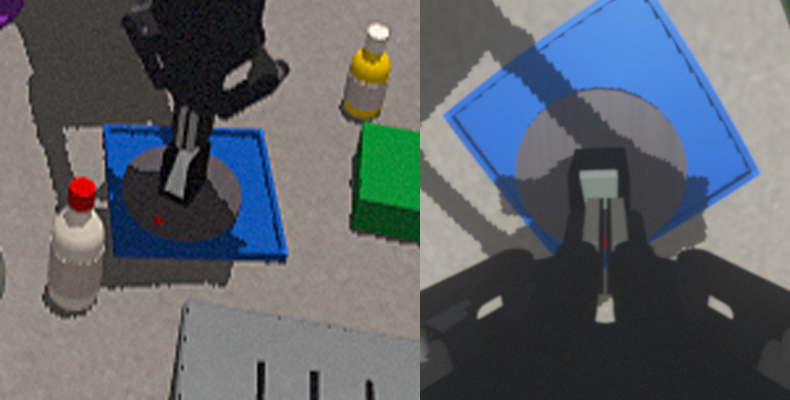

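```bash
python3 - <<'E'
from h import *
def proj(n,X):
    c=get_calibration(n);p=np.linalg.inv(c['cam_to_world'])@np.r_[X,1];return (c['fx']*p[0]/p[2]+c['cx']),(c['fy']*p[1]/p[2]+c['cy'])
s=manip.get_state();p=s['position']
out=[]
for n,(u0,v0),w in(('scene',(370,230),90),('top',(205,180),70)):
    im=cv2.imread('pics/%s2.png'%n);k=400/w
    o=cv2.resize(im[v0:v0+w,u0:u0+w],(400,400),interpolation=cv2.INTER_CUBIC)
    for X,col in((p,(0,255,0)),(p+[0,0,.019],(0,255,255)),((.5855,.2442,.057),(255,0,255)),((.5855,.2442,.017),(255,255,0))):
        u,v=proj(n,np.array(X));cv2.circle(o,(int((u-u0)*k),int((v-v0)*k)),4,col,1)
    out.append(o)
cv2.imwrite('pics/c4.png',np.hstack(out))
E
```

```text
(no output)
```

View pics/c4.png

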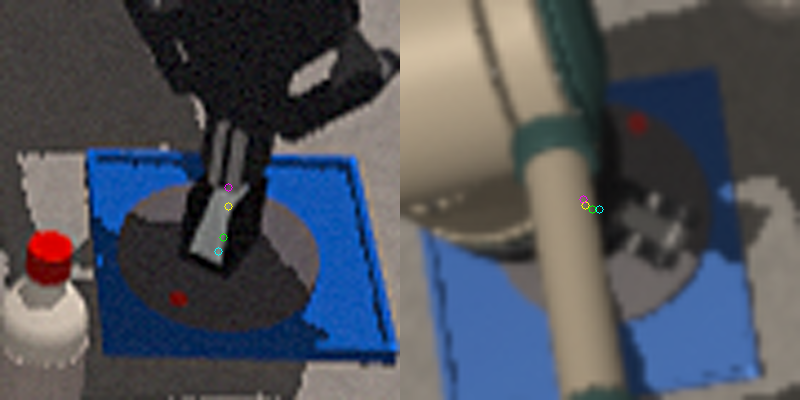

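Scene crop: the fingers are fully shut and seem to end at the top of the holder, so they missed it. The shut tips are not where the TCP reading (green ring) puts them. I'll lift a little and see whether any weight comes with it.

>>> arm_command --series "-0.05 0 0 0 0 0 -1;-0.05 0 0 0 0 0 -1;-0.05 0 0 0 0 0 -1;-0.05 0 0 0 0 0 -1;0 0 0 0 0 0 -1;0 0 0 0 0 0 -1;0 0 0 0 0 0 -1"

```text
clock: 3.43
position: [0.5844, 0.2454, 0.0452]
ee_rot: [0.692, 0.146, 0.692, -0.146]
contact_force: [0.6, -0.0, 0.0]
width: 0.0
```

```bash
python3 - <<'E'
from h import *
s,_=snap('wrist','w5.png');snap('scene','scene5.png');print(s)
a=cv2.imread('pics/w3.png')[150:420,220:420];b=cv2.imread('pics/w5.png')[150:420,220:420]
k=lambda x:cv2.resize(x,(400,540),interpolation=cv2.INTER_CUBIC)
cv2.imwrite('pics/c5.png',np.hstack([k(a),k(b)]))
E
```

```text
{'clock': 3.4333, 'qpos': array([ 2.87887437e-01,  4.72978629e-01,  1.58786368e+00,  9.71159848e-05,
        1.08067635e+00, -8.66156627e-01]), 'qd': array([-0.00015206,  0.0062789 ,  0.00602429,  0.00078848, -0.00018615,
       -0.00137891]), 'effort': array([ 3.24519788e-04, -4.99861836e+01, -2.13554460e+01,  5.21434288e-05,
       -1.69264327e-02,  4.51497016e-06]), 'position': array([0.58435488, 0.24544989, 0.04517937]), 'ee_rot': array([ 0.69181598,  0.1463351 ,  0.69179882, -0.14625691]), 'contact_force': array([ 0.62346974, -0.0387131 ,  0.02734442]), 'moment': array([-0.02786091,  0.00777482,  0.0129392 ]), 'width': 4.427858697353753e-05}
```

View pics/c5.png

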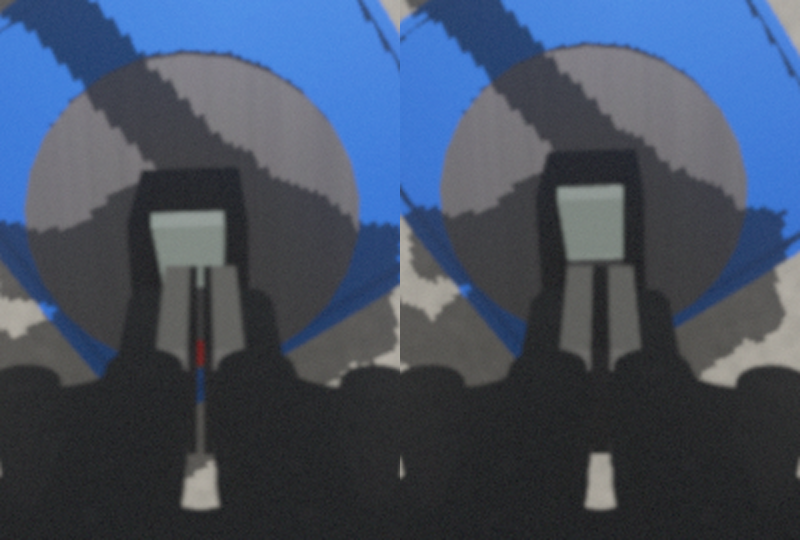

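In both crops the shut tips end near v≈282, which puts them well behind the stated TCP and above the holder top. I'll mark TCP-axis heights in the scene picture to measure the true tip offset.

```bash
python3 - <<'E'
from h import *
def proj(n,X):
    c=get_calibration(n);p=np.linalg.inv(c['cam_to_world'])@np.r_[X,1];return (c['fx']*p[0]/p[2]+c['cx']),(c['fy']*p[1]/p[2]+c['cy'])
p=np.array([.5844,.2454,.0452]);im=cv2.imread('pics/scene5.png');u0,v0,k=385,215,8
o=cv2.resize(im[v0:v0+70,u0:u0+70],(560,560),interpolation=cv2.INTER_CUBIC)
for i in range(0,70,10):
    u,v=proj('scene',p+[0,0,i/1000]);y=int((v-v0)*k);cv2.line(o,(int((u-u0)*k)+40,y),(int((u-u0)*k)+60,y),(0,255,0) if i%20 else (0,255,255),1);cv2.putText(o,str(i),(int((u-u0)*k)+62,y+4),0,.4,(0,255,255))
cv2.imwrite('pics/c6.png',o)
E
```

```text
(no output)
```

View pics/c6.png

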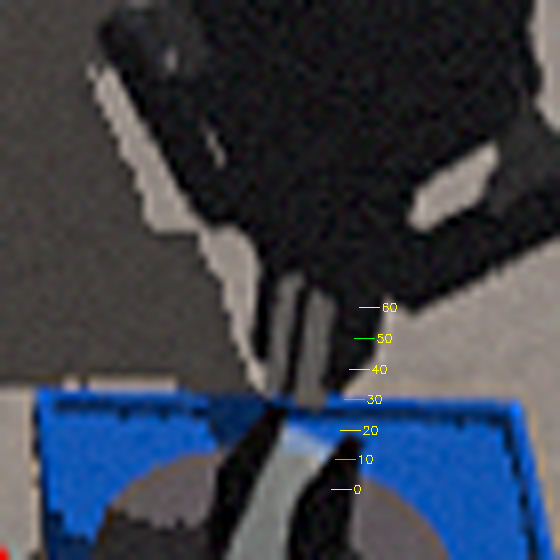

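Scene view: the shut tips end at the 30 mark. Correcting for the 11 mm pad half-width, that is about 38 mm short of the stated TCP, and the wrist picture gives about 40. So the tips stand about 38 mm behind the reported TCP. I'll reopen, go about 56 mm lower and grip again.

>>> arm_command --series "0 0 0 0 0 0 1;0 0 0 0 0 0 1;0 0 0 0 0 0 1;0 0 0 0 0 0 1;0 0 0 0 0 0 1;0 0 0 0 0 0 1;0.14 0 0 0 0 0 1;0.14 0 0 0 0 0 1;0.14 0 0 0 0 0 1;0.07 0 0 0 0 0 1;0.07 0 0 0 0 0 1;0 0 0 0 0 0 1"

```text
clock: 4.53
position: [0.5836, 0.2452, -0.0122]
ee_rot: [0.691, 0.146, 0.693, -0.147]
contact_force: [0.3, -0.8, -0.7]
width: 0.0855
```

>>> arm_command --series "0 0 0 0 0 0 0.2;0 0 0 0 0 0 -0.2;0 0 0 0 0 0 -0.4;0 0 0 0 0 0 -0.6;0 0 0 0 0 0 -0.8;0 0 0 0 0 0 -1;0 0 0 0 0 0 -1;0 0 0 0 0 0 -1"

```text
clock: 5.2
position: [0.5848, 0.2454, -0.0103]
ee_rot: [0.692, 0.146, 0.691, -0.146]
contact_force: [0.1, -1.2, 4.9]
width: 0.0252
```

>>> arm_command --series "-0.03 0 0 0 0 0 -1;-0.07 0 0 0 0 0 -1;-0.15 0 0 0 0 0 -1;-0.2 0 0 0 0 0 -1;-0.2 0 0 0 0 0 -1;-0.2 0 0 0 0 0 -1;-0.15 0 0 0 0 0 -1;-0.07 0 0 0 0 0 -1;0 0 0 0 0 0 -1;0 0 0 0 0 0 -1;0 0 0 0 0 0 -1"

```text
clock: 6.12
position: [0.5834, 0.2452, 0.0948]
ee_rot: [0.691, 0.146, 0.693, -0.147]
contact_force: [-0.1, -0.7, -2.0]
width: 0.0254
```

```bash
python3 - <<'E'
from h import *
# refine mount from first top image: segmentation of red block, dark grooves
im=cv2.imread('pics/top1.png');hsv=cv2.cvtColor(im,cv2.COLOR_BGR2HSV).astype(int)
v0,u0=190,355;c=im[190:265,355:440].astype(int)
red=(c[:,:,2]>1.8*c[:,:,1])&(c[:,:,2]>100);v,u=np.nonzero(red);bu,bv=u.mean()+u0,v.mean()+v0;print('blk',bu,bv,len(u))
seat=at('top',392.4,226.8,.04)
white=(c.min(2)>175);v,u=np.nonzero(white&(np.hypot(np.arange(75)[:,None]+v0-227,np.arange(85)[None]+u0-392)<26))
e=cv2.fitEllipse(cv2.convexHull(np.c_[u+u0,v+v0].astype(np.float32)));print('ell',e)
M=at('top',*e[0],.04);B=at('top',bu,bv,.035);print('M',M,'B',B,np.linalg.norm((B-M)[:2]))
yaw=np.arctan2(*(B-M)[1::-1]);print('mount yaw',np.degrees(yaw))
g=cv2.cvtColor(im,cv2.COLOR_BGR2GRAY)
cal=get_calibration('top');Ti=np.linalg.inv(cal['cam_to_world'])
best=[]
for a in range(0,120,2):
    tot=0
    for k in range(3):
        for r in np.arange(.026,.043,.002):
            t=np.radians(a+120*k)+yaw;p=Ti@np.r_[M[0]+r*np.cos(t),M[1]+r*np.sin(t),.038,1]
            tot+=cv2.getRectSubPix(g,(1,1),(float(cal['fx']*p[0]/p[2]+cal['cx']),float(cal['fy']*p[1]/p[2]+cal['cy'])))[0,0]
    best.append((tot/27,a))
print(sorted(best)[:6])
s=manip.get_state();print(s['position'],s['contact_force'],s['width'])
E
```

```text
blk 399.1666666666667 203.16666666666666 18
ell ((391.3947448730469, 227.49560546875), (50.07372283935547, 51.49421691894531), 126.04682922363281)
M [ 0.56813093 -0.10980925  0.04      ] B [ 0.62553236 -0.12683409  0.035     ] 0.05987294119010206
mount yaw -16.51996531151
[(np.float64(0.8518518518518519), 108), (np.float64(1.0740740740740742), 52), (np.float64(1.3333333333333333), 106), (np.float64(1.4814814814814814), 110), (np.float64(1.5185185185185186), 94), (np.float64(2.0), 118)]
[0.5833569  0.24518903 0.09477442] [-0.05121088 -0.69956933 -2.02744227] 0.025449300375685623<stdin>:19: RuntimeWarning: overflow encountered in scalar add
```

>>> arm_command --series "0 -0.1 0.045 0 0 0 -1;0 -0.25 0.11 0 0 0 -1;0 -0.3 0.13 0 0 0 -1;0 -0.3 0.13 0 0 0 -1;0 -0.3 0.13 0 0 0 -1;0 -0.3 0.13 0 0 0 -1;0 -0.3 0.13 0 0 0 -1;0 -0.2 0.09 0 0 0 -1;0 -0.1 0.045 0 0 0 -1;0 0 0 0 0 0 -1;0 0 0 0 0 0 -1;0 0 0 0 0 0 -1"

```text
clock: 7.12
position: [0.583, 0.012, 0.0957]
ee_rot: [0.691, 0.146, 0.692, -0.146]
contact_force: [-0.1, 0.4, -2.3]
width: 0.0251
```

```bash
python3 - <<'E'
from h import *
import json
s,_=snap('wrist','w7.png');print(s['position'],s['contact_force'],s['qd'].round(3))
json.dump({k:np.array(v).tolist() for k,v in s.items()},open('w7.json','w'))
E
```

```text
[0.58299908 0.01201754 0.09572541] [-0.14506191  0.42013319 -2.31147771] [ 0.017 -0.002 -0.003 -0.004  0.    -0.   ]
```

View pics/w7.png

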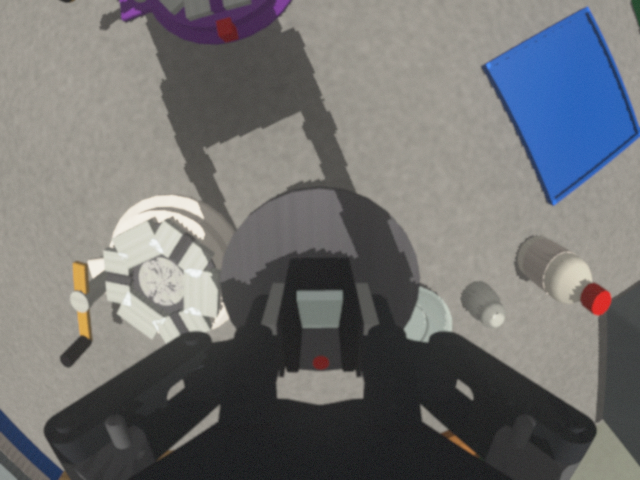

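The prism hangs upright: plate top edge at (320,182), sides at u 220 and 420, dot at (321,362). The mount's seat centre is at about (162,281) and the clip knob top at (67,357).

```bash
python3 - <<'E'
from h import *
import json
s={k:np.array(v) for k,v in json.load(open('w7.json')).items()}
Rm=R.from_quat(np.roll(s['ee_rot'],-1)).as_matrix();T=lambda X:(Rm.T@(X-s['position'])).round(4)
zp=s['position'][2]+.0103+.017
for n,u,v in(('dot',321,362),('pt',320,182),('pl',220,272),('pr',420,272)):print(n,T(at('wrist',u,v,zp,s)))
print('seat',at('wrist',162,281,.04,s).round(4),'knob',at('wrist',67,357,.089,s).round(4))
im=cv2.imread('pics/top1.png');g=cv2.cvtColor(im,cv2.COLOR_BGR2GRAY).astype(np.float32)
cal=get_calibration('top');Ti=np.linalg.inv(cal['cam_to_world'])
B=at('top',399.2,203.2,.035)
def pix(X):
    p=Ti@np.r_[X,1];return cal['fx']*p[0]/p[2]+cal['cx'],cal['fy']*p[1]/p[2]+cal['cy']
best=[]
for dx in np.arange(-4,4.1,1):
  for dy in np.arange(-4,4.1,1):
    for a in range(-20,100,2):
      t=np.radians(a+np.array([0,120,240]))[:,None];r=np.arange(.026,.044,.002)[None]
      u,v=pix_=np.vectorize(lambda x,y:pix((x,y,.038)))(.568+dx/1000+r*np.cos(t),-.110+dy/1000+r*np.sin(t))
      best.append((cv2.remap(g,u.astype(np.float32),v.astype(np.float32),1).mean(),dx,dy,a))
best.sort();print(best[:8])
for _,dx,dy,a in best[:3]:
    M=np.array([.568+dx/1000,-.11+dy/1000]);d=B[:2]-M;print(M,np.hypot(*d),'block yaw',np.degrees(np.arctan2(d[1],d[0])))
E
```

```text
dot [-0.0273  0.0016  0.0397]
pt [-0.0272  0.0011 -0.0488]
pl [-0.0273 -0.044  -0.0086]
pr [-0.0273  0.0463 -0.0086]
seat [ 0.5679 -0.1067  0.04  ] knob [ 0.5796 -0.1897  0.089 ]
[(np.float32(70.89804), np.float64(3.0), np.float64(-1.0), -2), (np.float32(70.99497), np.float64(3.0), np.float64(-2.0), -2), (np.float32(72.13574), np.float64(2.0), np.float64(-2.0), -2), (np.float32(72.37518), np.float64(2.0), np.float64(-1.0), -2), (np.float32(73.3431), np.float64(4.0), np.float64(-2.0), -2), (np.float32(73.41222), np.float64(4.0), np.float64(-1.0), -2), (np.float32(73.66182), np.float64(3.0), np.float64(-1.0), 0), (np.float32(73.98756), np.float64(3.0), np.float64(-2.0), 0)]
[ 0.571 -0.111] 0.05673434629673434 block yaw -16.28894958129738
[ 0.571 -0.112] 0.056462024143990916 block yaw -15.314869338494704
[ 0.57  -0.112] 0.05742712044167836 block yaw -15.05134912106593
```

>>> arm_command --series "0 -0.1 0.035 0 0 0 -1;0 -0.2 0.06 0 0 0 -1;0 -0.25 0.08 0 0 0 -1;0 -0.25 0.08 0 0 0 -1;0 -0.2 0.06 0 0 0 -1;0 -0.12 0.04 0 0 0 -1;0 -0.05 0.02 0 0 0 -1;0 0 0 -0.026 0 0 -1;0 0 0 -0.026 0 0 -1;0 0 0 -0.026 0 0 -1;0 0 0 0 0 0 -1;0 0 0 0 0 0 -1"

```text
clock: 8.17
position: [0.5704, -0.1104, 0.0961]
ee_rot: [0.704, 0.061, 0.704, -0.061]
contact_force: [0.3, 0.1, -1.3]
width: 0.0255
```

>>> arm_command --series "0.15 0 0 0 0 0 -1;0.15 0 0 0 0 0 -1;0.13 0 0 0 0 0 -1;0.1 0 0 0 0 0 -1;0.06 0 0 0 0 0 -1;0.03 0 0 0 0 0 -1;0 0 0 0 0 0 -1;0 0 0 0 0 0 -1;0 0 0 0 0 0 -1"

```text
clock: 8.92
position: [0.5709, -0.1115, 0.0348]
ee_rot: [0.705, 0.061, 0.704, -0.061]
contact_force: [-0.0, 0.3, -2.0]
width: 0.0253
```

```bash
cat > st.py <<'E'
from h import *
s=manip.get_state();Rm=R.from_quat(np.roll(s['ee_rot'],-1)).as_matrix()
print(s['clock'],s['position'].round(4),'yaw',np.degrees(np.arctan2(Rm[1,2],Rm[0,2])).round(2),'tilt',(Rm[:,0]+[0,0,1]).round(4),'F',s['contact_force'].round(2),'M',s['moment'].round(3),s['width'].round(4))
E
python3 st.py
```

```text
Traceback (most recent call last):
  File "st.py", line 3, in <module>
    print(s['clock'],s['position'].round(4),'yaw',np.degrees(np.arctan2(Rm[1,2],Rm[0,2])).round(2),'tilt',(Rm[:,0]+[0,0,1]).round(4),'F',s['contact_force'].round(2),'M',s['moment'].round(3),s['width'].round(4))
                                                                                                                                                                                              ^^^^^^^^^^^^^^^^
AttributeError: 'float' object has no attribute 'round'
```

```bash
sed -i "s/s\['width'\].round(4)/round(s['width'],4)/" st.py; python3 st.py
```

```text
8.9167 [ 0.5709 -0.1115  0.0348] yaw -9.85 tilt [ 0.0015 -0.0004  0.    ] F [-0.04  0.33 -2.03] M [-0.035 -0.012 -0.042] 0.0253
```

>>> arm_command --series "0.03 0 0 0 0 0 -1;0.03 0 0 0 0 0 -1;0 0 0 0 0 0 -1;0 0 0 0 0 0 -1"

```text
clock: 9.25
position: [0.57, -0.1113, 0.0279]
ee_rot: [0.704, 0.061, 0.705, -0.061]
contact_force: [-0.1, 0.3, -1.9]
width: 0.0255
```

>>> arm_command --series "0.02 0 0 0 0 0 -1;0 0 0 0 0 0 -1;0 0 0 0 0 0 -1"

```text
clock: 9.5
position: [0.5703, -0.1114, 0.026]
ee_rot: [0.705, 0.061, 0.705, -0.061]
contact_force: [1.0, -0.1, -2.0]
width: 0.0259
```

>>> arm_command --series "0.015 0 0 0 0 0 -1;0 0 0 0 0 0 -1;0 0 0 0 0 0 -1"

```text
clock: 9.75
position: [0.5705, -0.1114, 0.0253]
ee_rot: [0.705, 0.061, 0.704, -0.061]
contact_force: [-2.2, -0.1, 4.2]
width: 0.0254
```

Contact came at TCP z 0.0253 against 0.0257 predicted, so the feet are on the flats. Now turning counter-clockwise under light pressure.

>>> arm_command --series "0 0 0 -0.008 0 0 -1;0 0 0 -0.008 0 0 -1;0 0 0 0 0 0 -1"

```text
clock: 10.0
position: [0.5718, -0.111, 0.0254]
ee_rot: [0.707, 0.043, 0.705, -0.043]
contact_force: [2.9, 1.1, 3.8]
width: 0.0257
```

>>> arm_command --series "0 0 0 -0.008 0 0 -1;0 0 0 0 0 0 -1"

```text
clock: 10.17
position: [0.5712, -0.1114, 0.0252]
ee_rot: [0.707, 0.034, 0.706, -0.034]
contact_force: [1.2, -0.2, 4.8]
width: 0.0256
```

>>> arm_command --series "0 0 0 -0.008 0 0 -1;0 0 0 0 0 0 -1"

```text
clock: 10.33
position: [0.57, -0.1118, 0.0245]
ee_rot: [0.707, 0.025, 0.707, -0.025]
contact_force: [-0.3, -0.9, 0.4]
width: 0.0254
```

>>> arm_command --series "0 0 0 -0.008 0 0 -1;0 0 0 0 0 0 -1"

```text
clock: 10.5
position: [0.5695, -0.1116, 0.024]
ee_rot: [0.706, 0.016, 0.707, -0.017]
contact_force: [-0.4, -0.2, -0.0]
width: 0.0254
```

```bash
python3 st.py
```

```text
10.5 [ 0.5695 -0.1116  0.024 ] yaw -2.67 tilt [-0.0015 -0.0003  0.    ] F [-0.37 -0.22 -0.04] M [-0.14   0.017  0.024] 0.0254
```

The force fell away at yaw ≈ -4° to -2.7°, matching the groove angle seen in the picture (-2°). I'll lower step by step.

>>> arm_command --series "0.008 0 0 -0.003 0 0 -1;0 0 0 0 0 0 -1;0 0 0 0 0 0 -1"

```text
clock: 10.75
position: [0.5697, -0.1119, 0.0236]
ee_rot: [0.707, 0.013, 0.707, -0.013]
contact_force: [-1.5, -2.5, 0.5]
width: 0.0258
```

>>> arm_command --series "0.008 0 0 0 0 0 -1;0 0 0 0 0 0 -1;0 0 0 0 0 0 -1"

```text
clock: 11.0
position: [0.5698, -0.1119, 0.0233]
ee_rot: [0.707, 0.013, 0.707, -0.013]
contact_force: [-3.3, -3.2, 5.6]
width: 0.0254
```

>>> arm_command --series "0.008 0 0 0 0 0 -1;0 0 0 0 0 0 -1;0 0 0 0 0 0 -1"

```text
clock: 11.25
position: [0.5699, -0.1119, 0.0225]
ee_rot: [0.707, 0.013, 0.707, -0.013]
contact_force: [-2.9, -3.9, 5.6]
width: 0.0255
```

```bash
python3 st.py
```

```text
11.25 [ 0.5699 -0.1119  0.0225] yaw -2.09 tilt [-0.0005 -0.0008  0.    ] F [-2.91 -3.91  5.57] M [-0.675  0.526 -0.093] 0.0255
```

>>> arm_command --series "0 -0.01 -0.008 0 0 0 -1;0 0 0 0 0 0 -1;0 0 0 0 0 0 -1"

```text
clock: 11.5
position: [0.5699, -0.1124, 0.0226]
ee_rot: [0.707, 0.013, 0.707, -0.013]
contact_force: [-2.2, -2.7, 4.4]
width: 0.0253
```

```bash
python3 st.py
```

```text
11.5 [ 0.5699 -0.1124  0.0226] yaw -2.11 tilt [ 0.001  -0.0002  0.    ] F [-2.19 -2.72  4.41] M [-0.431  0.258 -0.06 ] 0.0253
```

>>> arm_command --series "0 -0.01 -0.006 0 0 0 -1;0 0 0 0 0 0 -1;0 0 0 0 0 0 -1"

```text
clock: 11.75
position: [0.5696, -0.1128, 0.0224]
ee_rot: [0.708, 0.013, 0.706, -0.013]
contact_force: [0.0, -0.2, 4.1]
width: 0.0258
```

```bash
python3 st.py
```

```text
11.75 [ 0.5696 -0.1128  0.0224] yaw -2.13 tilt [0.0017 0.0008 0.    ] F [ 0.02 -0.18  4.05] M [ 0.089 -0.085 -0.106] 0.0258
```

>>> arm_command --series "0 0 0 0.004 0 0 -1;0.005 0 0 0 0 0 -1;0 0 0 0 0 0 -1"

```text
clock: 12.0
position: [0.5696, -0.1129, 0.0219]
ee_rot: [0.707, 0.017, 0.706, -0.017]
contact_force: [0.1, 1.1, 5.1]
width: 0.0256
```

```bash
python3 st.py
```

```text
12.0 [ 0.5696 -0.1129  0.0219] yaw -2.8 tilt [0.0015 0.0003 0.    ] F [0.13 1.07 5.08] M [ 0.243 -0.062  0.223] 0.0256
```

>>> arm_command --series "0 0 0 -0.003 0 0 -1;0 0 0 0 0 0 -1;0 0 0 0 0 0 -0.2;0 0 0 0 0 0 0;0 0 0 0 0 0 0.1;0 0 0 0 0 0 0.1;0 0 0 0 0 0 0.1"

```text
clock: 12.58
position: [0.5684, -0.1131, 0.0212]
ee_rot: [0.707, 0.014, 0.707, -0.014]
contact_force: [0.5, 0.1, -0.5]
width: 0.0471
```

```bash
python3 st.py
```

```text
12.5833 [ 0.5684 -0.1131  0.0212] yaw -2.28 tilt [-0.0009  0.0004  0.    ] F [ 0.48  0.13 -0.49] M [-0.042  0.009 -0.017] 0.0471
```

>>> arm_command --series "-0.05 0 0 0 0 0 0.1;-0.15 0 0 0 0 0 0.1;-0.25 0 0 0 0 0 0.1;-0.25 0 0 0 0 0 0.1;-0.25 0 0 0 0 0 0.1;-0.15 0 0 0 0 0 0.1;-0.1 0 0 0 0 0 0.1;0 0 0 0 0 0 0.1;0 0 0 0 0 0 0.1;0 0 0 0 0 0 0.1"

```text
clock: 13.42
position: [0.5678, -0.113, 0.1404]
ee_rot: [0.706, 0.014, 0.708, -0.014]
contact_force: [-0.4, -0.3, 0.0]
width: 0.0468
```

```bash
python3 - <<'E'
from h import *
import json
s,_=snap('wrist','w8.png');snap('scene','scene8.png')
json.dump({k:np.array(v).tolist() for k,v in s.items()},open('w8.json','w'))
a=cv2.imread('pics/w8.png')[60:450,120:520];b=cv2.imread('pics/scene8.png')[200:290,200:300]
cv2.imwrite('pics/c8.png',np.hstack([cv2.resize(a,(400,390)),cv2.resize(b,(400,390),interpolation=cv2.INTER_CUBIC)]))
E
python3 st.py
```

```text
13.5167 [ 0.5678 -0.113   0.1401] yaw -2.29 tilt [-0.0029  0.001   0.    ] F [-0.93  0.03  0.03] M [ 0.024 -0.001 -0.02 ] 0.0468
```

View pics/c8.png

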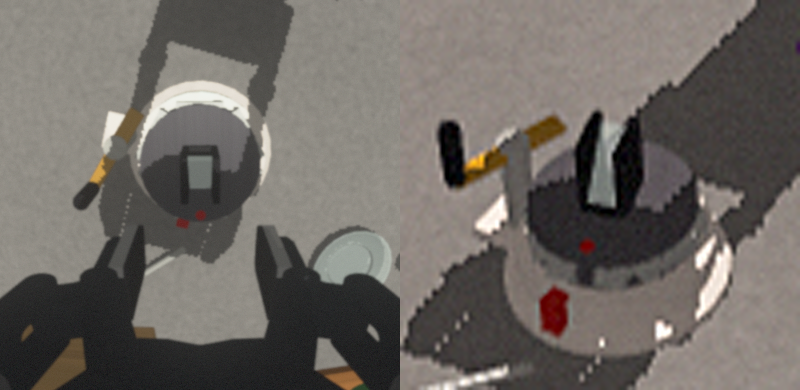

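Seated: the plate looks level on the ring, the dot is counter-clockwise of the block, and the clip is still open with its knob at about wrist (205,255). Next I compute the clip geometry.

```bash
python3 - <<'E'
from h import *
import json
s={k:np.array(v) for k,v in json.load(open('w8.json')).items()}
P=lambda u,v,z:at('wrist',u,v,z,s).round(4)
print('knobtop?',P(200,258,.089),'pivot?',P(236,207,.058),'dot',P(321,275,.0502),'block',P(302,283,.035),'plate c',P(320,221,.0502), 'edges',P(260,221,.0502),P(381,221,.0502),P(320,164,.0502))
M=np.array([.568,-.112]);
for yaw in(-15.5,):
    a=np.radians(yaw);X=np.array([np.cos(a),np.sin(a)]);Y=np.array([-X[1],X[0]])
    piv=M-.064*Y;print('piv',piv,'shut knob',M-.102*Y)
    for t in(1.2,1.3,1.4):print(t,M+.038*np.sin(t)*X-(.064+.038*np.cos(t))*Y)
E
```

```text
knobtop? [ 0.5788 -0.1949  0.089 ] pivot? [ 0.5512 -0.1731  0.058 ] dot [ 0.61   -0.1131  0.0502] block [ 0.6231 -0.1295  0.035 ] plate c [ 0.5664 -0.1122  0.0502] edges [ 0.5645 -0.1574  0.0502] [ 0.5681 -0.0662  0.0502] [ 0.5237 -0.1105  0.0502]
piv [ 0.55089674 -0.17367235] shut knob [ 0.54074169 -0.21029031]
1.2 [ 0.58134635 -0.19640606]
1.3 [ 0.58346381 -0.1932526 ]
1.4 [ 0.58525587 -0.1899035 ]
```

>>> arm_command --series "0 -0.2 0.04 0 0 0 -0.3;0 -0.25 0.05 0 0 0 -0.3;0 -0.2 0.05 0 0 0 -0.3;0 -0.16 0.03 0 0 0 -0.3;0 0 0 0.0352 0 0 -0.3;0 0 0 0.0352 0 0 -0.3;0 0 0 0.0352 0 0 -0.3;0 0 0 0.0352 0 0 -0.3;0 0 0 0.0352 0 0 -0.3;0 0 0 0 0 0 -0.3;0 0 0 0 0 0 -0.3;0 0 0 0 0 0 -0.3"

```text
clock: 14.52
position: [0.5823, -0.1948, 0.1412]
ee_rot: [0.676, 0.206, 0.677, -0.206]
contact_force: [0.1, -0.1, -0.2]
width: 0.0293
```

```bash
python3 st.py
```

```text
14.5167 [ 0.5823 -0.1948  0.1412] yaw -33.83 tilt [-0.0008  0.0005  0.    ] F [ 0.13 -0.11 -0.24] M [-0.066 -0.06   0.025] 0.0293
```

>>> arm_command --series "0.2 0 0 0 0 0 -0.3;0.25 0 0 0 0 0 -0.3;0.2 0 0 0 0 0 -0.3;0.15 0 0 0 0 0 -0.3;0.05 0 0 0 0 0 -0.3;0.05 0 0 0 0 0 -0.3;0 0 0 0 0 0 -0.3;0 0 0 0 0 0 -0.3"

```text
clock: 15.18
position: [0.5831, -0.1951, 0.0524]
ee_rot: [0.677, 0.206, 0.676, -0.206]
contact_force: [-0.1, 0.6, -0.0]
width: 0.0299
```

>>> arm_command --series "0.05 0 0 0 0 0 -0.3;0.05 0 0 0 0 0 -0.3;0.05 0 0 0 0 0 -0.3;0.05 0 0 0 0 0 -0.3;0 0 0 0 0 0 -0.45;0 0 0 0 0 0 -0.65;0 0 0 0 0 0 -0.65;0 0 0 0 0 0 -0.65" --squeeze 20

```text
clock: 15.85
position: [0.5824, -0.1951, 0.0317]
ee_rot: [0.676, 0.206, 0.676, -0.207]
contact_force: [-0.2, -0.6, 0.4]
width: 0.015
```

```bash
python3 st.py
```

```text
15.85 [ 0.5824 -0.1951  0.0317] yaw -33.95 tilt [-0.0002 -0.0002  0.    ] F [-0.19 -0.64  0.35] M [-0.089  0.086  0.031] 0.015
```

>>> arm_command --series "0 -0.032 -0.0013 0.0267 0 0 -0.65;0 -0.032 -0.0013 0.0267 0 0 -0.65;0 -0.032 -0.0013 0.0267 0 0 -0.65;0 -0.032 -0.0013 0.0267 0 0 -0.65;0 -0.032 -0.0013 0.0267 0 0 -0.65;0 -0.032 -0.0013 0.0267 0 0 -0.65;0 -0.032 -0.0013 0.0267 0 0 -0.65;0 0 0 0 0 0 -0.65"

```text
clock: 16.52
position: [0.5659, -0.2093, 0.0321]
ee_rot: [0.588, 0.394, 0.587, -0.394]
contact_force: [0.3, 0.1, 0.1]
width: 0.0146
```

```bash
python3 st.py
```

```text
16.5167 [ 0.5659 -0.2093  0.0321] yaw -67.7 tilt [ 0.0015 -0.0004  0.    ] F [0.31 0.06 0.05] M [-0.002 -0.023 -0.025] 0.0146
```

>>> arm_command --series "0 -0.032 -0.0013 0.0267 0 0 -0.65;0 -0.032 -0.0013 0.0267 0 0 -0.65;0 -0.032 -0.0013 0.0267 0 0 -0.65;0 -0.032 -0.0013 0.0267 0 0 -0.65;0 -0.032 -0.0013 0.0267 0 0 -0.65;0 -0.032 -0.0013 0.0267 0 0 -0.65;0 -0.032 -0.0013 0.0267 0 0 -0.65;0 0 0 0 0 0 -0.65;0 0 0 0 0 0 -0.65"

```text
clock: 17.27
position: [0.5438, -0.2112, 0.032]
ee_rot: [0.45, 0.546, 0.449, -0.546]
contact_force: [0.6, -0.4, 0.2]
width: 0.0151
```

```bash
python3 st.py
```

```text
17.2667 [ 0.5438 -0.2112  0.032 ] yaw -101.05 tilt [ 0.0008 -0.0002  0.    ] F [ 0.57 -0.42  0.22] M [-0.044 -0.054  0.02 ] 0.0151
```

>>> arm_command --series "0 -0.025 0 0.015 0 0 -0.65;0 -0.02 0 0.01 0 0 -0.65;0 0 0 0 0 0 -0.65;0 0 0 0 0 0 -0.65"

```text
clock: 17.6
position: [0.5394, -0.2101, 0.0318]
ee_rot: [0.428, 0.563, 0.427, -0.563]
contact_force: [1.2, 0.3, 1.1]
width: 0.0151
```

>>> arm_command --series "0 -0.015 0 0 0 0 -0.65;0 0 0 0 0 0 -0.65;0 0 0 0 0 0 -0.65"

```text
clock: 17.85
position: [0.5376, -0.2097, 0.0317]
ee_rot: [0.427, 0.564, 0.427, -0.564]
contact_force: [1.2, -1.0, 0.6]
width: 0.0148
```

>>> arm_command --series "0 -0.015 0 0 0 0 -0.65;0 0 0 0 0 0 -0.65;0 0 0 0 0 0 -0.65"

```text
clock: 18.1
position: [0.5371, -0.2096, 0.0318]
ee_rot: [0.427, 0.564, 0.426, -0.563]
contact_force: [3.7, -2.2, -1.2]
width: 0.015
```

```bash
python3 st.py
```

```text
18.1 [ 0.5371 -0.2096  0.0318] yaw -105.74 tilt [ 0.0019 -0.0004  0.    ] F [ 3.65 -2.2  -1.23] M [-0.127 -0.566 -0.001] 0.015
```

>>> arm_command --series "0 -0.015 0 0 0 0 -0.65;0 0 0 0 0 0 -0.65;0 0 0 0 0 0 -0.65"

```text
clock: 18.35
position: [0.5371, -0.2096, 0.0319]
ee_rot: [0.428, 0.565, 0.425, -0.563]
contact_force: [6.2, -0.8, -3.1]
width: 0.0149
```

>>> arm_command --series "0 0.025 0 0 0 0 -0.65;0 0 0 0 0 0 -0.5;0 0 0 0 0 0 -0.3;0 0 0 0 0 0 -0.3;-0.1 0 0 0 0 0 -0.3;-0.2 0 0 0 0 0 -0.3;-0.25 0 0 0 0 0 -0.3;-0.25 0 0 0 0 0 -0.3;-0.2 0 0 0 0 0 -0.3;-0.1 0 0 0 0 0 -0.3;0 0 0 0 0 0 -0.3;0 0 0 0 0 0 -0.3"

```text
clock: 19.35
position: [0.5368, -0.2094, 0.1418]
ee_rot: [0.427, 0.564, 0.427, -0.564]
contact_force: [0.4, 0.4, -1.0]
width: 0.0301
```

```bash
python3 st.py; python3 - <<'E'
from h import *
s,_=snap('wrist','w9.png');snap('scene','scene9.png');snap('top','top9.png')
c=lambda f,v,u,h,w:cv2.resize(cv2.imread('pics/'+f)[v:v+h,u:u+w],(400,400),interpolation=cv2.INTER_CUBIC)
cv2.imwrite('pics/c9.png',np.hstack([c('scene9.png',200,200,90,90),c('w9.png',20,120,400,400)]))
def proj(n,X):
    c=get_calibration(n);p=np.linalg.inv(c['cam_to_world'])@np.r_[X,1];return (c['fx']*p[0]/p[2]+c['cx']),(c['fy']*p[1]/p[2]+c['cy'])
print('shut knob in scene',proj('scene',np.array([.5405,-.2103,.089])))
E
```

```text
19.35 [ 0.5368 -0.2094  0.1418] yaw -105.75 tilt [ 0.0002 -0.      0.    ] F [ 0.42  0.41 -1.02] M [-0.008  0.005  0.005] 0.0301
shut knob in scene (np.float64(212.5564496920952), np.float64(217.2485057445345))
```

View pics/c9.png

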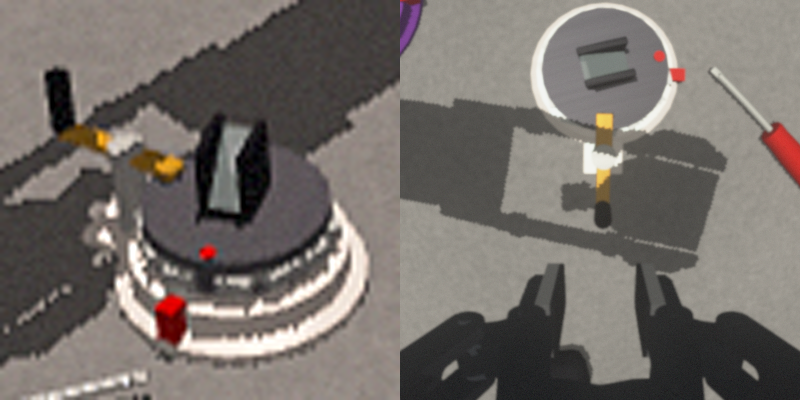

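The clip arm points straight at the mount's axis over the plate's rim, the tail runs straight out, the plate looks level and the robot is clear.

```bash
python3 -c "
from rig import ticket
print(ticket.sign_off())"
```

```text
the job is handed in; nothing more can be done
None
```

The prism is seated on the white mount, released, with the brass clip shut over its rim. I handed the job in at about 19.5 s.

**What I did**
- **Grasp:** The first grasp closed on nothing, because the fingertips stand about 38 mm short of the reported tool point. I found this in the pictures, reopened, went lower and gripped the holder at 25 mm.
- **Seating:** I set the feet on the mount's flats and turned the prism counter-clockwise under light pressure. It dropped at about 13° counter-clockwise of the red block, then I trimmed sideways force and twist to near zero.
- **Clip:** I let go of the prism, then led the knob round its arc until it met its stop.

**Last checks**
- **Drop:** The prism went down about 2.9 mm from the flats (2.8 mm expected), but the tool height reading wanders by about a millimetre.
- **Clip stop:** Force at the knob rose to about 6 N with no more travel, and the knob ended within about 3 mm of the computed shut position.
- **Final pictures:** The plate looks level with its dot counter-clockwise of the block. The clip arm lies over the rim with its tail straight out, and the gripper is clear. I judged level by eye and did not push on the prism to test for rocking.
- **Disagreements:** The wrist and top cameras differed by 3–4 mm on the mount's position, so I used the average and corrected by force.
- **Gentleness:** I saw about 5 N on the prism when the gripper closed. The reading at the flats was about 5 N too, 7 N with its weight. I did not check whether any other object had moved.

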